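Set the round cruet tray: mill in the middle, a slim shaker in each bay

TASK

Set the round steel tray for the table: first stand the pepper mill in the middle of the empty tray, then stand the three tall slim shakers around it, one in the middle of each of the tray's three bays, all upright on the tray's floor and let go. Leave the two squat jars and the bowl where they are.

Things in the scene. Friction and masses are not known exactly. Their poses are not given: they have to be found in the camera images.
- tray: Fixed round steel tray: 160 mm inside, 166 outside, rim top at 22 mm, floor 4 mm thick. Origin: centre of underside; z up. Three dark floor ribs (4 wide, 10 high, from 31 mm off centre to the rim) at 60, 180, 300 deg from its x axis part three bays; bay middles: 52 mm from centre at 0, 120, 240 deg. There a shaker clears mill and rim by 11 mm only: keep fingers to its sides along the ring.
- mill_center (a point): Pepper mill standing upright: plain wooden cylinder 48 mm in diameter and 70 mm tall with a steel band, topped by a small steel knob 26 mm wide; 90 mm tall overall, 0.22 kg. Point: on its axis, half-way up (45 mm above its foot); z up along its axis.
- shaker1_center (a point): One of three alike tall slim shakers standing upright: straight cylinder 34 mm in diameter, 90 mm tall, white ceramic sleeve, bare steel top with small pour holes, 0.14 kg. Point: on its axis, half-way up (45 mm above its foot); z up along its axis. Any shaker may go in any bay.
- shaker2_center (a point): One of three alike tall slim shakers standing upright: straight cylinder 34 mm in diameter, 90 mm tall, white ceramic sleeve, bare steel top with small pour holes, 0.14 kg. Point: on its axis, half-way up (45 mm above its foot); z up along its axis. Any shaker may go in any bay.
- shaker3_center (a point): One of three alike tall slim shakers standing upright: straight cylinder 34 mm in diameter, 90 mm tall, white ceramic sleeve, bare steel top with small pour holes, 0.14 kg. Point: on its axis, half-way up (45 mm above its foot); z up along its axis. Any shaker may go in any bay.
- squat1_center (a point): Squat jar, to be left alone: upright cylinder 56 mm in diameter, 55 mm tall, white ceramic with a plain steel lid, no holes. Point: on its axis, half-way up (27.5 mm above its foot).
- squat2_center (a point): Squat jar, to be left alone: upright cylinder 56 mm in diameter, 55 mm tall, white ceramic with a plain steel lid, no holes. Point: on its axis, half-way up (27.5 mm above its foot).
- bowl_center (a point): White ceramic bowl, to be left alone: 160 mm across the rim, 60 mm tall, empty. Point: on its axis, 30 mm above the counter.

How it is judged:
By the outcome, as a careful person would: the job done as asked, in the order asked, and still so for the second after the job is handed in, with the robot touching nothing.
It also fails if it takes over 109 s, if anything falls off the work surface, if the arm or the gripper's body presses on something with over 40 N, if the wrist force passes 120 N, or if a joint passes its speed limit or range.

ROBOT

A 6-joint arm with a two-finger parallel gripper is mounted at the origin on the work surface. World frame = base frame: x ahead of the robot, y to its left, z up, the work surface at z = 0. Lengths are in m, angles in rad, forces in N, time in s.
With the tool pointing down it reaches from about 0.375 to 0.975 m from the base axis. Payload 3.8 kg.
Tool frame: the origin (TCP) lies midway between the tips of the shut fingers; the grasp point (between the pads) lies 19 mm behind it; z points along the fingers, y is the line along which they close (so a half turn about z gives the same grasp; the last joint's range is limited). The gripper opens to 88 mm and grips with 3 to 60 N. Pads are 18 mm wide; open, the fingers measure 123 mm over their backs; the gripper's body (75 mm by 187 mm) begins 45 mm behind the grasp point.
Start: joints at [-1.367, 0.264, 1.604, -0, 1.274, -0.037], TCP at [0.161, -0.656, 0.239] pointing down, gripper open.
Joint ranges: [-2.63, 2.63], [-0.94, 2.18], [0.31, 2.57], [-1.31, 4.45], [0, 2.66], [-2.55, 2.55]. Speed limits (rad/s): [2.57, 2.57, 3.14, 3.14, 3.14, 3.14].

INTERFACE

Orientations are given as a unit quaternion [x, y, z, w].
In Python, from plant import observe, capture, camera_model, sign_off gives the robot as it stands.
- The arm moves only by the tool step_arm, never from a script. Its argument "moves" is text: rows parted by semicolons, each of 7 numbers parted by spaces: the gripper command: -1 is fully open, 1 is shut, values between are in proportion, then the shift along the tool's x, y, z in units of 1000 mm (1.0 is 1000 mm), then the turn, a rotation vector about the tool's x, y, z in units of 5 degrees (1.0 is 5 degrees). A call has 1 to 10 rows; each row shifts and turns the commanded pose from where the row before left it, along the tool's axes as they then stand; what a row does not reach is not made up. A row lasts 1/10 s, in which the tool goes at most 50 mm and 8.59 degrees, less where a joint would pass 70% of its speed; a pose out of reach is approached as far as the arm can. A call with a number of a shift or a turn outside -1 to 1 is refused whole. A call with a gripper value outside its range is refused whole. The fingers move at their own pace and stop on an object; "squeeze" is the grip in N (left out, the last holds). Time passes only in rows, so rows that do not move let the fingers close. It gives the time, the measured TCP pose, the force, the opening and the grip force at its end, in the units of the state.
- observe(): the state, without advancing time (a new reading comes with each control period).
- capture(name): name is "side" or "top"; returns (picture, depth): 400x640x3 uint8, blue, green, red; 400x640 float32, m along the optical axis (not along the pixel's ray), 0 where there is no reading.
- camera_model(name): a dict with "K" (3x3 intrinsics, pixels), "eye" and "orientation" of the camera in the world. Camera axes: x right, y down, z forward; pixel columns grow to the right and rows downward; lengths in m; the calibration is good to about 2 mm. A picture is of the moment at which its call begins. camera_model takes no time and is no camera call.
- sign_off(): hands the job in; it is judged then, once.
The state is a dict: "t": time; "joint_pos": joint angles; "qd": joint speeds; "tau": joint torques, N m; "ee_pos": TCP position; "orientation": TCP orientation; "force": force on the tool from outside, world axes, zero at the start; "torque": the same for the moment, N m; "finger_gap": opening from 0.0 (shut) to 1.0 (fully open); "gripper_force": force on a finger pad.
Only numpy, scipy, OpenCV 4.12 (cv2) and the standard library are available. Lean on these libraries where they do the work, as an engineer would, in place of code of your own. Each camera call takes 0.05 s, during which the arm holds its last target. There are 200 camera calls.

## Working session

There is one attempt and no reset: what is moved stays moved. The work goes in short steps, Python scripts to look and compute and a tool call to move; the robot and the scene stay as the last step left them, time stands still between calls to the robot, and variables do not carry over. Pictures are saved under pics/ and viewed, at most 14 in all, crops included, and the job is handed in when it is done.

Besides the shell and the picture viewer there is one more tool, called after ">>>" as name(argument=value, ...), one argument or row to a line, values as JSON. step_arm: Moves the arm, as the interface text tells. Shifts and turns lie within -1 to 1; 1 stands for 1000 mm of shift or 5 degrees of turn. Its arguments: {"type":"object","properties":{"moves":{"type":"string"},"squeeze":{"type":"number"}},"required":["moves"]}

```bash
mkdir -p pics; python3 - <<'E'
from plant import *
import cv2,numpy as np
for n in("top","side"):
    p,d=capture(n); cv2.imwrite(f"pics/{n}0.png",p); np.save(f"{n}0.npy",d); m=camera_model(n); print(n,m)
s=observe();print(s)
E
```

```text
top {'K': array([[460.87880087,   0.        , 318.86865025],
       [  0.        , 460.87880087, 201.51073165],
       [  0.        ,   0.        ,   1.        ]]), 'eye': array([ 0.37033101, -0.00857962,  1.23227047]), 'orientation': array([-0.6993226 ,  0.71183434, -0.03780081,  0.05301765])}
side {'K': array([[389.11136602,   0.        , 321.69970566],
       [  0.        , 389.11136602, 196.70834874],
       [  0.        ,   0.        ,   1.        ]]), 'eye': array([0.10625469, 0.58451313, 0.52764974]), 'orientation': array([-0.27787869,  0.83050904, -0.45739531,  0.15436221])}
{'t': 0.1, 'joint_pos': array([-1.36692325e+00,  2.64671478e-01,  1.60523456e+00, -2.45258917e-05,
        1.27368496e+00, -3.68912761e-02]), 'qd': array([-6.07171830e-04, -8.35032734e-05, -3.43700431e-03, -1.85876317e-03,
        1.05073388e-03, -9.71031949e-04]), 'tau': array([ 6.49047979e-04, -5.03617537e+01, -3.58071542e+01,  7.31227314e-02,
        2.33337324e-02, -5.53168945e-05]), 'ee_pos': array([ 0.16081739, -0.65490654,  0.23751832]), 'orientation': array([ 9.92761884e-01,  1.20095144e-01, -9.50064027e-05, -9.94717359e-04]), 'force': array([ 0.01980927,  0.14108055, -0.02901595]), 'torque': array([0.00224115, 0.02848424, 0.00376997]), 'gripper_force': 0.0, 'finger_gap': 1.0005607822514249}
```

View pics/top0.png

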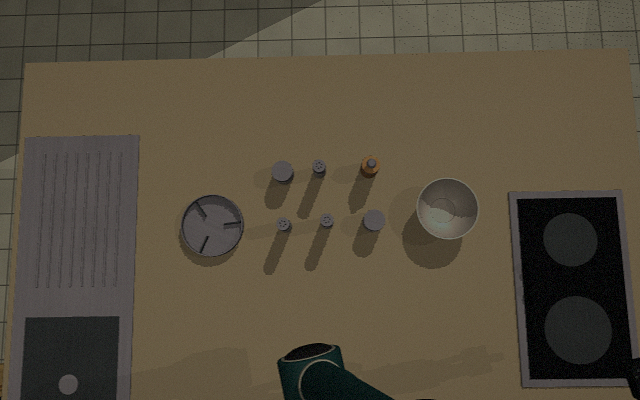

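View pics/side0.png

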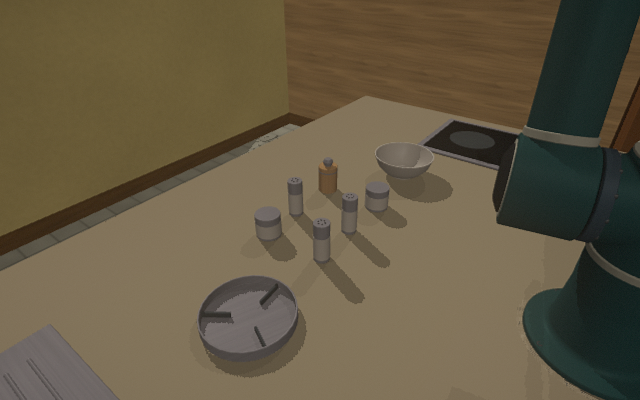

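The top view shows the tray at (212,226), mill at (370,166), shakers at (319,167), (284,225), (327,220), squat jars at (283,172), (374,220), and bowl at (448,209). The side view agrees. Next I measure positions from the depth.

```bash
cat > h.py <<'E'
from plant import *
import cv2,numpy as np
from scipy.spatial.transform import Rotation as R
def world(n,d):
    m=camera_model(n);v,u=np.mgrid[:400,:640]
    c=np.stack([u,v,np.ones_like(u)],-1)@np.linalg.inv(m["K"]).T*d[...,None]
    return c@R.from_quat(m["orientation"]).as_matrix().T+m["eye"]
def ray(n,uv,z):
    m=camera_model(n);r=R.from_quat(m["orientation"]).apply(np.linalg.inv(m["K"])@[uv[0],uv[1],1])
    return m["eye"]+r*(z-m["eye"][2])/r[2]
def proj(n,P):
    m=camera_model(n);c=R.from_quat(m["orientation"]).inv().apply(np.atleast_2d(P)-m["eye"])@m["K"].T
    return c[:,:2]/c[:,2:]
def blobs(n,d,lo,hi,amin=15,amax=2000):
    W=world(n,d);M=((W[...,2]>lo)&(W[...,2]<hi)&(d>0)).astype(np.uint8)
    k,l,s,c=cv2.connectedComponentsWithStats(M)
    return [(c[i],s[i],np.median(W[l==i],0),np.ptp(W[l==i],axis=0),(W[l==i].max(0)+W[l==i].min(0))/2) for i in range(1,k) if amin<s[i,4]<amax]
E
python3 - <<'E'
from h import *
np.set_printoptions(precision=4,suppress=True)
d=np.load("top0.npy")
W=world("top",d);print("table z",np.median(W[100:130,200:400,2]))
for lo,hi in((.08,.1),(.045,.062),(.012,.03)):
    for b in blobs("top",d,lo,hi): 
        print(lo,b[0],b[1],b[2],b[3],b[4],"ray",ray("top",b[0],b[2][2]))
p=cv2.imread("pics/top0.png")
# tray rim ellipse: points above 12mm near tray
a=cv2.resize(p[180:270,170:260],None,fx=6,fy=6,interpolation=cv2.INTER_CUBIC)
b=cv2.resize(p[150:240,270:385],None,fx=6,fy=6,interpolation=cv2.INTER_CUBIC)
cv2.imwrite("pics/a.png",cv2.convertScaleAbs(a,alpha=1.6));cv2.imwrite("pics/b.png",cv2.convertScaleAbs(b,alpha=1.6))
ds=np.load("side0.npy")
for lo,hi in((.084,.1),(.05,.062)):
    for b in blobs("side",ds,lo,hi): print("side",lo,b[0],b[1],b[2],b[3],b[4])
E
```

```text
table z -0.0002545023141170555
0.08 [318.1875 165.4931] [312 159  13  14 144] [0.61   0.0154 0.0894] [0.0333 0.0307 0.015 ] [0.6105 0.0156 0.0881] ray [0.61   0.0151 0.0894]
0.08 [370.6216 162.9459] [366 159  10   9  74] [ 0.614  -0.1181  0.0879] [0.0217 0.0234 0.0126] [ 0.6146 -0.1176  0.0868] ray [ 0.6141 -0.1174  0.0879]
0.08 [326.0548 219.589 ] [320 213  13  14 146] [ 0.4718 -0.0022  0.0901] [0.0322 0.0301 0.0163] [ 0.4728 -0.0021  0.0883] ray [ 0.4725 -0.0023  0.0901]
0.08 [282.1301 223.3562] [276 217  13  14 146] [0.4658 0.1075 0.0897] [0.033  0.0306 0.0161] [0.4649 0.1076 0.0888] ray [0.4652 0.1072 0.0897]
0.045 [281.2694 170.7417] [271 160  22  22 360] [0.6049 0.1127 0.0548] [0.055  0.055  0.0158] [0.6067 0.1119 0.0535] ray [0.6054 0.1122 0.0548]
0.045 [367.3478 172.3478] [361 167  16   9  23] [ 0.5947 -0.1103  0.0575] [0.0185 0.0384 0.0165] [ 0.6003 -0.114   0.0533] ray [ 0.596  -0.1111  0.0575]
0.045 [318.9474 173.4737] [313 171  12   5  19] [0.5959 0.0142 0.0514] [0.0084 0.0288 0.0155] [0.5974 0.0153 0.0539] ray [0.5968 0.0142 0.0514]
0.045 [451.6148 206.2238] [416 178  63
[... 2987 characters left out ...]
366 181  23  15 270] [ 0.4768 -0.1203  0.0565] [0.054  0.0565 0.009 ] [ 0.4789 -0.1249  0.0545]
side 0.05 [294.8551 196.1449] [288 191  15   9  69] [0.605  0.0266 0.0561] [0.0257 0.0299 0.0114] [0.6112 0.0189 0.056 ]
side 0.05 [266.7405 214.373 ] [254 206  26  18 370] [0.6082 0.1155 0.0564] [0.0551 0.055  0.0086] [0.6108 0.1125 0.0544]
side 0.05 [348.4189 213.1351] [341 208  17   9  74] [0.4697 0.0095 0.0562] [0.0316 0.0285 0.0119] [0.4767 0.0006 0.056 ]
side 0.05 [320.7647 240.9176] [313 236  17   9  85] [0.4605 0.12   0.0561] [0.0276 0.0225 0.0118] [0.4662 0.1127 0.056 ]
side 0.05 [593.0129 337.7165] [555 294  85  67 695] [0.0168 0.0632 0.056 ] [0.1131 0.077  0.012 ] [0.0162 0.033  0.056 ]
```

View pics/a.png

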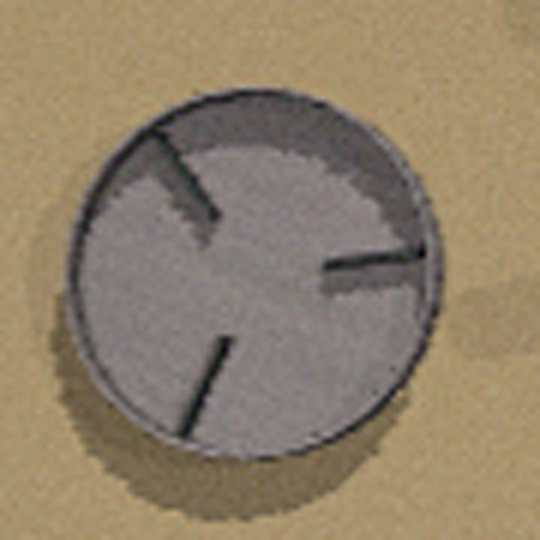

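View pics/b.png

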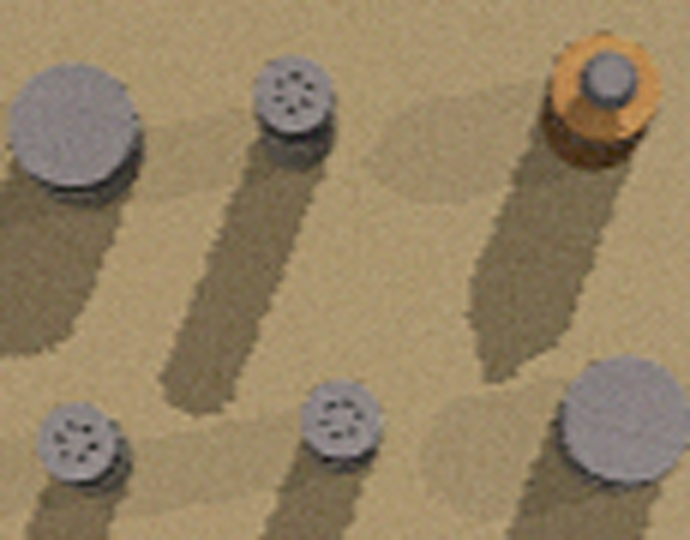

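The tray crop shows dark ribs with outer/inner ends at about (155,130)/(218,217), (425,255)/(325,268) and (185,435)/(230,338) in 6x pixels. The other crop confirms three shakers with holes, two plain jars and the mill. Next come the tray centre and yaw.

```bash
cat >> h.py <<'E'
def circ(P):
    A=np.c_[2*P[:,:2],np.ones(len(P))];s=np.linalg.lstsq(A,(P[:,:2]**2).sum(1),rcond=None)[0]
    return s[:2],np.sqrt(s[2]+s[:2]@s[:2])
E
python3 - <<'E'
from h import *
np.set_printoptions(precision=4,suppress=True)
for n in("top","side"):
    d=np.load(n+"0.npy");W=world(n,d);c0=np.array([.4707,.3031])
    r=np.hypot(*(W[...,:2]-c0).transpose(2,0,1))
    m=(r>.07)&(r<.095)&(W[...,2]>.018)&(W[...,2]<.027)
    P=W[m]; c,rad=circ(P);print(n,"rim",c,rad,m.sum())
    # ribs: dark pixels on floor
    p=cv2.imread(f"pics/{n}0.png");g=p.max(2)
    fl=(r<.07)&(r>.03)
    dk=(fl&(g<.5*np.median(g[r<.025]))).astype(np.uint8)
    k,l,s,cc=cv2.connectedComponentsWithStats(dk)
    for i in range(1,k):
        if s[i,4]>12:
            v,u=np.nonzero(l==i);Q=np.array([ray(n,(a,b),.014) for a,b in zip(u,v)])
            q=Q.mean(0);e=np.linalg.svd(Q[:,:2]-q[:2])[2][0]
            print("rib",s[i,4],q,"ang from c",np.degrees(np.arctan2(*(q[:2]-c)[::-1])),"axis",np.degrees(np.arctan2(e[1],e[0])),"r",np.hypot(*(q[:2]-c)))
E
```

```text
top rim [0.4708 0.303 ] 0.08102969986827696 259
rib 24 [0.4745 0.2513 0.014 ] ang from c -85.85643626892299 axis -84.81725144004922 r 0.051821794730503766
rib 24 [0.4246 0.3212 0.014 ] ang from c 158.49602729005701 axis 155.00772441677603 r 0.04969330540964989
side rim [0.475  0.3026] 0.08100861538396106 829
rib 60 [0.476  0.2569 0.014 ] ang from c -88.65056647609659 axis 96.72103568079653 r 0.04574039536824137
rib 75 [0.5112 0.3333 0.014 ] ang from c 40.24148935658716 axis -145.39406536018683 r 0.04741863428759556
rib 20 [0.4259 0.3265 0.014 ] ang from c 154.0461519883192 axis 155.35522119531237 r 0.05459824810122373
```

>>> step_arm(
  moves="-1 .038 -.0276 0 0 0 0;-1 .038 -.0276 0 0 0 0;-1 .038 -.0276 0 0 0 0;-1 .038 -.0276 0 0 0 0;-1 .038 -.0276 0 0 0 0;-1 .038 -.0276 0 0 0 0;-1 .038 -.0276 0 0 0 0;-1 .038 -.0276 0 0 0 0;-1 .038 -.0276 0 0 0 0;-1 .038 -.0276 0 0 0 0",
  squeeze=20,
)

```text
t: 1.1
ee_pos: [0.4648, -0.295, 0.2384]
orientation: [0.993, 0.12, -0.0, -0.0]
force: [0.2, -0.3, 0.6]
finger_gap: 0.999
gripper_force: 0.0
```

>>> step_arm(
  moves="-1 .038 -.0276 0 0 0 0;-1 .038 -.0276 0 0 0 0;-1 .038 -.0276 0 0 0 0;-1 .038 -.0276 0 0 0 0;-1 .038 -.0276 0 0 0 0;-1 0 0 .03 0 0 0;-1 0 0 0 0 0 0;-1 0 0 0 0 0 0",
)

```text
t: 1.9
ee_pos: [0.6145, -0.1174, 0.2073]
orientation: [0.993, 0.12, -0.002, -0.0]
force: [-0.0, -0.2, 1.0]
finger_gap: 0.997
gripper_force: 0.0
```

>>> step_arm(
  moves="-1 .002 0 .043 0 0 0;-1 0 0 .043 0 0 0;-1 0 0 .043 0 0 0;-1 0 0 .025 0 0 0;-1 0 0 .019 0 0 0;-1 0 0 0 0 0 0;-1 0 0 0 0 0 0",
)

```text
t: 2.6
ee_pos: [0.6181, -0.1182, 0.0369]
orientation: [0.993, 0.119, 0.0, 0.0]
force: [0.4, 0.1, 0.8]
finger_gap: 0.996
gripper_force: 0.0
```

```bash
python3 - <<'E'
from h import *
p,d=capture("side");np.save("s1.npy",d);cv2.imwrite("pics/s1.png",cv2.resize(cv2.convertScaleAbs(p[80:260,230:470],alpha=1.5),None,fx=3,fy=3,interpolation=cv2.INTER_CUBIC))
print(observe()["ee_pos"],observe()["orientation"])
E
```

```text
[ 0.6189126  -0.1181831   0.03775659] [9.92837177e-01 1.19467078e-01 1.30938935e-03 4.92481349e-04]
```

View pics/s1.png

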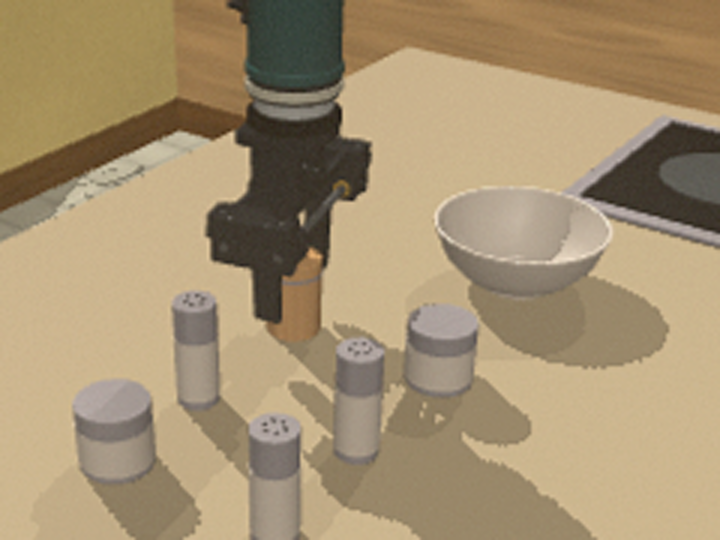

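The picture shows the fingers straddling the mill at (295,300), with the body above the knob. Now I close the gripper.

>>> step_arm(
  moves="1 0 0 0 0 0 0;1 0 0 0 0 0 0;1 0 0 0 0 0 0;1 0 0 0 0 0 0;1 0 0 0 0 0 0;1 0 0 0 0 0 0;1 0 0 0 0 0 0;1 0 0 0 0 0 0",
  squeeze=20,
)

```text
t: 3.45
ee_pos: [0.618, -0.1172, 0.036]
orientation: [0.993, 0.12, 0.0, 0.0]
force: [-0.5, -1.7, 2.1]
finger_gap: 0.536
gripper_force: 20.0
```

>>> step_arm(
  moves="1 0 0 -.01 0 0 0;1 0 0 -.03 0 0 0;1 0 0 -.04 0 0 0;1 0 0 -.04 0 0 0;1 -.002 -.02 -.01 0 0 0;1 -.0034 -.0369 0 0 0 0;1 -.0034 -.0369 0 0 0 0;1 -.0034 -.0369 0 0 0 0;1 -.0034 -.0369 0 0 0 0;1 -.0034 -.0369 0 0 0 0",
)

```text
t: 4.45
ee_pos: [0.5478, 0.0792, 0.1641]
orientation: [0.993, 0.12, -0.001, -0.0]
force: [-0.1, 0.9, -2.4]
finger_gap: 0.537
gripper_force: 20.0
```

>>> step_arm(
  moves="1 -.0034 -.0369 0 0 0 0;1 -.0034 -.0369 0 0 0 0;1 -.0034 -.0369 0 0 0 0;1 -.0034 -.0369 0 0 0 0;1 -.0034 -.0369 0 0 0 0;1 -.0034 -.0369 0 0 0 0;1 -.0015 -.016 .03 0 0 0;1 0 0 .03 0 0 0;1 0 0 .02 0 0 0;1 0 0 0 0 0 0",
)

```text
t: 5.45
ee_pos: [0.4675, 0.3009, 0.0807]
orientation: [0.993, 0.121, -0.005, 0.002]
force: [-1.2, -0.4, -2.3]
finger_gap: 0.536
gripper_force: 20.0
```

>>> step_arm(
  moves="1 0 0 .02 0 0 0;1 0 0 0 0 0 0;1 0 0 0 0 0 0",
)

```text
t: 5.75
ee_pos: [0.4721, 0.3023, 0.066]
orientation: [0.993, 0.12, -0.0, 0.0]
force: [-0.1, 0.1, -1.8]
finger_gap: 0.536
gripper_force: 20.0
```

```bash
python3 - <<'E'
from h import *
p,d=capture("side");np.save("s2.npy",d);cv2.imwrite("pics/s2raw.png",p);cv2.imwrite("pics/s2.png",cv2.resize(cv2.convertScaleAbs(p[180:370,150:350],alpha=1.5),None,fx=3,fy=3,interpolation=cv2.INTER_CUBIC))
pt,dt=capture("top");np.save("t2.npy",dt);cv2.imwrite("pics/t2raw.png",pt)
print(observe()["ee_pos"],observe()["orientation"])
E
```

```text
[0.47319581 0.30274855 0.06702253] [ 9.92772718e-01  1.20006680e-01  7.57001198e-04 -3.92657132e-04]
```

View pics/s2.png

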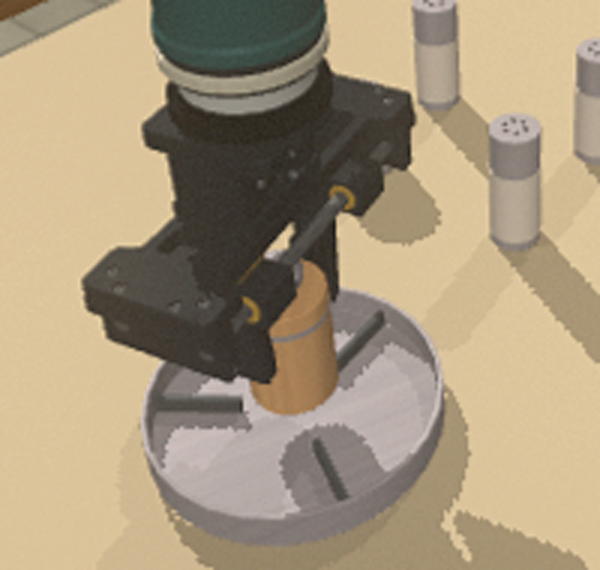

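The mill is held above the tray, its body at (295,340) in the crop, with the ribs visible around it. I fit its axis in the same camera to compare with the tray centre.

```bash
python3 - <<'E'
from h import *
np.set_printoptions(precision=4,suppress=True)
p=cv2.imread("pics/s2raw.png").astype(int);d=np.load("s2.npy");W=world("side",d)
b,g,r=p[...,0],p[...,1],p[...,2]
m=(r>1.9*b)&(r>60)&(np.hypot(W[...,0]-.473,W[...,1]-.303)<.045)
for lo,hi in((.03,.06),(.06,.09)):
    P=W[m&(W[...,2]>lo)&(W[...,2]<hi)]
    from scipy.optimize import least_squares
    f=least_squares(lambda c:np.hypot(P[:,0]-c[0],P[:,1]-c[1])-.024,[.473,.303],loss="soft_l1",f_scale=.001).x
    print(lo,len(P),f,P[:,2].min())
r_=np.hypot(W[...,0]-.475,W[...,1]-.3026)
P=W[(r_>.07)&(r_<.095)&(W[...,2]>.018)&(W[...,2]<.027)];print("rim",circ(P))
E
```

```text
0.03 243 [0.4739 0.3024] 0.03202397953557862
0.06 171 [0.4739 0.3025] 0.060058075442497694
rim (array([0.475 , 0.3027]), np.float64(0.08097746069710877))
```

>>> step_arm(
  moves="1 .001 0 .01 0 0 0;1 0 0 .008 0 0 0;1 0 0 .004 0 0 0;1 0 0 .002 0 0 0;1 0 0 0 0 0 0;1 0 0 0 0 0 0",
)

```text
t: 6.45
ee_pos: [0.4737, 0.3026, 0.0417]
orientation: [0.993, 0.12, 0.0, -0.0]
force: [-0.1, -0.4, -1.2]
finger_gap: 0.537
gripper_force: 20.0
```

>>> step_arm(
  moves="1 0 0 .001 0 0 0;1 0 0 0 0 0 0;1 0 0 0 0 0 0",
)

```text
t: 6.75
ee_pos: [0.4737, 0.3026, 0.0408]
orientation: [0.993, 0.12, 0.0, -0.0]
force: [0.9, -0.2, -1.6]
finger_gap: 0.538
gripper_force: 20.0
```

>>> step_arm(
  moves="1 0 0 .0007 0 0 0;1 0 0 0 0 0 0;1 0 0 0 0 0 0",
)

```text
t: 7.05
ee_pos: [0.4736, 0.3026, 0.04]
orientation: [0.993, 0.12, 0.0, -0.0]
force: [-0.3, 0.5, -1.7]
finger_gap: 0.536
gripper_force: 20.0
```

>>> step_arm(
  moves="1 0 0 .0007 0 0 0;1 0 0 0 0 0 0;1 0 0 .0005 0 0 0;1 0 0 0 0 0 0;1 0 0 0 0 0 0",
)

```text
t: 7.55
ee_pos: [0.4737, 0.3026, 0.04]
orientation: [0.993, 0.12, 0.0, 0.0]
force: [-3.2, -1.6, 8.4]
finger_gap: 0.54
gripper_force: 20.0
```

>>> step_arm(
  moves="0.4 0 0 0 0 0 0;-0.2 0 0 0 0 0 0;-1 0 0 0 0 0 0;-1 0 0 0 0 0 0;-1 0 0 0 0 0 0;-1 0 0 0 0 0 0",
)

```text
t: 8.15
ee_pos: [0.4736, 0.3025, 0.0386]
orientation: [0.993, 0.12, -0.0, 0.0]
force: [1.0, 0.1, 0.1]
finger_gap: 0.938
gripper_force: 0.0
```

>>> step_arm(
  moves="-1 0 0 -.02 0 0 0;-1 0 0 -.03 0 0 0;-1 0 0 -.04 0 0 0;-1 0 0 -.04 0 0 -.848;-1 0 0 0 0 0 -.848;-1 0 0 0 0 0 -.848;-1 0 0 0 0 0 -.848;-1 0 0 0 0 0 -.848;-1 0 0 0 0 0 0",
)

```text
t: 9.05
ee_pos: [0.4735, 0.3026, 0.1687]
orientation: [0.954, 0.301, -0.0, 0.0]
force: [-1.4, -0.1, 0.9]
finger_gap: 1.001
gripper_force: 0.0
```

>>> step_arm(
  moves="-1 -.0235 .0313 0 0 0 0;-1 -.0235 .0313 0 0 0 0;-1 -.0235 .0313 0 0 0 0;-1 -.0235 .0313 0 0 0 0;-1 -.0235 .0313 0 0 0 0;-1 0 0 0 0 0 0;-1 0 0 0 0 0 0;-1 0 0 0 0 0 0",
)

```text
t: 9.85
ee_pos: [0.4673, 0.1077, 0.1689]
orientation: [0.954, 0.3, 0.0, -0.0]
force: [0.1, 0.5, -0.1]
finger_gap: 0.998
gripper_force: 0.0
```

```bash
cat >> h.py <<'E'
from scipy.optimize import least_squares
def axis(W,x,y,r,lo,hi,e=.008):
    m=(np.hypot(W[...,0]-x,W[...,1]-y)<r+e)&(W[...,2]>lo)&(W[...,2]<hi);P=W[m]
    return least_squares(lambda c:np.hypot(P[:,0]-c[0],P[:,1]-c[1])-r,[x,y],loss="soft_l1",f_scale=.001).x,len(P)
E
python3 - <<'E'
from h import *
np.set_printoptions(precision=4,suppress=True)
p,d=capture("side");np.save("s3.npy",d);cv2.imwrite("pics/s3.png",cv2.resize(cv2.convertScaleAbs(p[130:370,150:420],alpha=1.5),None,fx=2.5,fy=2.5))
W=world("side",d)
print("mill",axis(W,.474,.303,.024,.02,.06),axis(W,.474,.303,.024,.05,.068))
d0=np.load("side0.npy");W0=world("side",d0)
for x,y in((.615,.015),(.477,-.002),(.469,.107)): print("sh",axis(W0,x,y,.017,.01,.08))
s=observe();print(s["ee_pos"],s["orientation"],s["joint_pos"])
E
```

```text
mill (array([0.4755, 0.3027]), 505) (array([0.4752, 0.3029]), 241)
sh (array([0.6163, 0.014 ]), 376)
sh (array([ 0.4785, -0.0039]), 428)
sh (array([0.4706, 0.1061]), 479)
[0.4673 0.108  0.1689] [ 0.9537  0.3009  0.0001 -0.0002] [ 0.1749 -0.0532  2.0866  0.0005  1.108   1.1342]
```

View pics/s3.png

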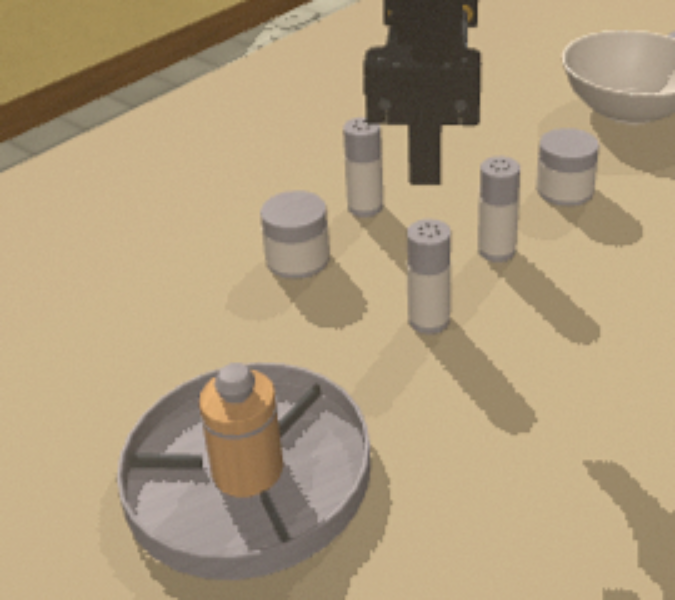

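The mill stands at (243,440) in the tray centre, within 0.5 mm, and the gripper is above the near shaker at (428,275). I'll descend and grasp it.

>>> step_arm(
  moves="-1 0 .0026 .04 0 0 0;-1 0 0 .04 0 0 0;-1 0 0 .025 0 0 0;-1 0 0 .016 0 0 0;-1 0 0 0 0 0 0;-1 0 0 0 0 0 0",
)

```text
t: 10.5
ee_pos: [0.4687, 0.1058, 0.0478]
orientation: [0.954, 0.301, -0.0, -0.0]
force: [0.1, -0.4, 0.2]
finger_gap: 0.996
gripper_force: 0.0
```

>>> step_arm(
  moves="1 0 0 0 0 0 0;1 0 0 0 0 0 0;1 0 0 0 0 0 0;1 0 0 0 0 0 0;1 0 0 0 0 0 0;1 0 0 0 0 0 0;1 0 0 0 0 0 0;1 0 0 0 0 0 0;1 0 0 0 0 0 0",
)

```text
t: 11.4
ee_pos: [0.4685, 0.1048, 0.0478]
orientation: [0.954, 0.301, -0.0, -0.0]
force: [-0.5, 0.7, 0.4]
finger_gap: 0.379
gripper_force: 20.0
```

>>> step_arm(
  moves="1 0 0 -.01 0 0 0;1 0 0 -.03 0 0 0;1 0 0 -.02 0 0 0;1 .0163 -.0397 0 0 0 0;1 .0163 -.0397 0 0 0 0;1 .0163 -.0397 0 0 0 0;1 .0163 -.0397 0 0 0 0;1 0 0 .02 0 0 0;1 0 0 .01 0 0 0;1 0 0 0 0 0 0",
)

```text
t: 12.4
ee_pos: [0.4291, 0.2712, 0.076]
orientation: [0.954, 0.301, -0.002, 0.001]
force: [0.4, -0.8, -0.9]
finger_gap: 0.381
gripper_force: 20.0
```

>>> step_arm(
  moves="1 0 0 0 0 0 0;1 0 0 0 0 0 0",
)

```text
t: 12.6
ee_pos: [0.4316, 0.2717, 0.0784]
orientation: [0.954, 0.3, 0.0, -0.0]
force: [-0.0, 0.2, -0.8]
finger_gap: 0.383
gripper_force: 20.0
```

```bash
cat > chk.py <<'E'
import sys
from h import *
np.set_printoptions(precision=4,suppress=True)
x,y,lo,hi=map(float,sys.argv[2:6])
p,d=capture("side");cv2.imwrite(f"pics/{sys.argv[1]}.png",cv2.resize(cv2.convertScaleAbs(p[180:370,150:350],alpha=1.5),None,fx=3,fy=3,interpolation=cv2.INTER_CUBIC))
W=world("side",d);g=p.max(2)
W[g<55]=np.nan
print("shaker side",axis(W,x,y,.017,lo,hi)); s=observe();print(s["ee_pos"],s["force"])
E
python3 chk.py c1 .4326 .273 .025 .075
```

```text
shaker side (array([0.4336, 0.2726]), 309)
[0.4317 0.2719 0.0786] [-0.5758  0.5994 -1.5792]
```

View pics/c1.png

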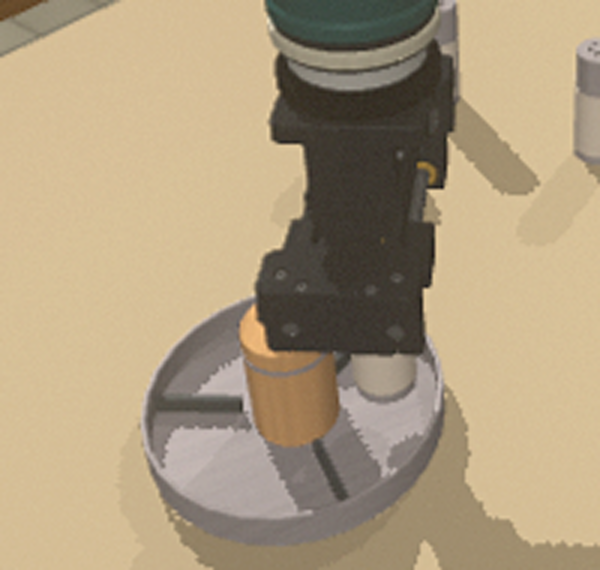

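The held shaker, at (385,375), is over the right bay and 1.2 mm off target. I'll correct that and lower it.

>>> step_arm(
  moves="1 -.001 -.0005 .012 0 0 0;1 0 0 .008 0 0 0;1 0 0 .004 0 0 0;1 0 0 .0015 0 0 0;1 0 0 0 0 0 0;1 0 0 .001 0 0 0;1 0 0 0 0 0 0",
)

```text
t: 13.35
ee_pos: [0.4301, 0.2724, 0.0518]
orientation: [0.954, 0.301, 0.0, -0.0]
force: [-1.8, -1.4, 2.2]
finger_gap: 0.377
gripper_force: 20.0
```

>>> step_arm(
  moves="1 0 0 .0005 0 0 0;1 0 0 0 0 0 0;1 0 0 0 0 0 0",
)

```text
t: 13.65
ee_pos: [0.4302, 0.2725, 0.0517]
orientation: [0.954, 0.301, 0.0, -0.0]
force: [-1.8, -1.0, 5.7]
finger_gap: 0.381
gripper_force: 20.0
```

>>> step_arm(
  moves="0.6 0 0 0 0 0 0;0 0 0 0 0 0 0;-1 0 0 0 0 0 0;-1 0 0 0 0 0 0;-1 0 0 0 0 0 0;-1 0 0 -.02 0 0 0;-1 0 0 -.03 0 0 0;-1 0 0 -.035 0 0 0;-1 0 0 -.035 0 0 0;-1 0 0 0 0 0 0",
)

```text
t: 14.65
ee_pos: [0.4333, 0.2742, 0.1765]
orientation: [0.954, 0.301, 0.005, -0.001]
force: [1.1, 0.5, 0.0]
finger_gap: 1.002
gripper_force: 0.0
```

>>> step_arm(
  moves="-1 -.0201 .0422 0 0 0 0;-1 -.0201 .0422 0 0 0 0;-1 -.0201 .0422 0 0 0 0;-1 -.0201 .0422 0 0 0 0;-1 -.0201 .0422 0 0 0 0;-1 -.0201 .0422 0 0 0 0;-1 0 0 0 0 0 -1;-1 0 0 0 0 0 -1;-1 0 0 0 0 0 -1;-1 0 0 0 0 0 -1",
)

```text
t: 15.65
ee_pos: [0.4756, -0.0048, 0.1696]
orientation: [0.886, 0.463, -0.001, -0.0]
force: [-0.1, -0.3, -0.4]
finger_gap: 1.001
gripper_force: 0.0
```

>>> step_arm(
  moves="-1 0 0 0 0 0 -1;-1 0 0 0 0 0 -1;-1 0 0 0 0 0 -1;-1 0 0 0 0 0 -1;-1 0 0 0 0 0 -1;-1 0 0 0 0 0 -1;-1 0 0 0 0 0 -1;-1 0 0 0 0 0 -1;-1 0 0 0 0 0 0;-1 0 0 0 0 0 0",
)

```text
t: 16.65
ee_pos: [0.4758, -0.0044, 0.1701]
orientation: [0.676, 0.737, -0.0, -0.0]
force: [-0.3, -0.3, 0.0]
finger_gap: 1.001
gripper_force: 0.0
```

```bash
python3 chk.py c2 .432 .273 .02 .09; python3 - <<'E'
from h import *
s=observe();print(s["ee_pos"],np.degrees(R.from_quat(s["orientation"]).as_matrix()[:2,0]@[1,1j]*0+np.degrees(0)) if 0 else R.from_quat(s["orientation"]).as_matrix()[:,0])
E
```

```text
shaker side (array([0.432 , 0.2731]), 666)
[ 0.4759 -0.0044  0.1702] [ 0.3848 -1.1649  0.0749]
[ 0.47590996 -0.0044168   0.17020909] [-8.52833680e-02  9.96356727e-01  1.36867174e-04]
```

View pics/c2.png

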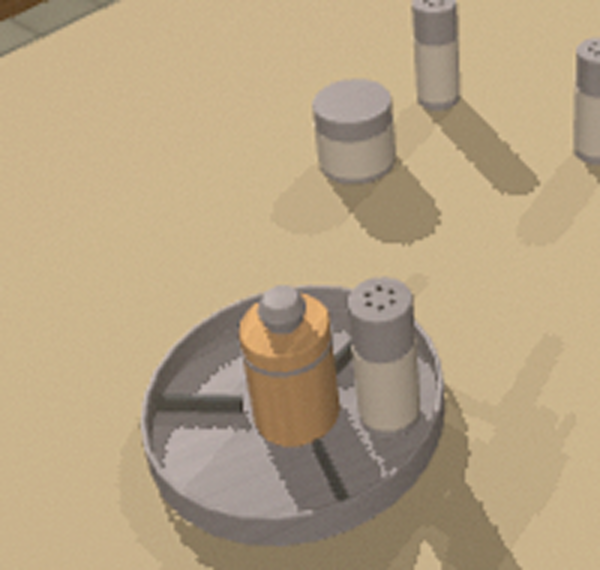

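The first shaker stands at (385,360), upright in its bay and within 0.5 mm. Next I grasp the second.

>>> step_arm(
  moves="-1 0 .001 .04 0 0 0;-1 0 0 .04 0 0 0;-1 0 0 .025 0 0 0;-1 0 0 .017 0 0 0;-1 0 0 0 0 0 0;1 0 0 0 0 0 0;1 0 0 0 0 0 0;1 0 0 0 0 0 0;1 0 0 0 0 0 0;1 0 0 0 0 0 0",
)

```text
t: 17.7
ee_pos: [0.4778, -0.0044, 0.0496]
orientation: [0.676, 0.737, 0.0, 0.001]
force: [-1.2, 0.3, 0.3]
finger_gap: 0.57
gripper_force: 0.0
```

>>> step_arm(
  moves="1 0 0 0 0 0 0;1 0 0 0 0 0 0;1 0 0 0 0 0 0;1 0 0 0 0 0 0",
)

```text
t: 18.1
ee_pos: [0.4772, -0.0043, 0.0489]
orientation: [0.676, 0.737, -0.0, -0.0]
force: [-0.6, -0.2, 1.5]
finger_gap: 0.382
gripper_force: 20.0
```

>>> step_arm(
  moves="1 0 0 -.01 0 0 0;1 0 0 -.03 0 0 0;1 0 0 -.04 0 0 0;1 0 0 -.04 0 0 0;1 .0448 .0029 -.01 0 0 0;1 .0448 .0029 0 0 0 0;1 .0448 .0029 0 0 0 0;1 .0448 .0029 0 0 0 0;1 .0448 .0029 0 0 0 0;1 .0448 .0029 0 0 0 0",
)

```text
t: 19.1
ee_pos: [0.4706, 0.2667, 0.1793]
orientation: [0.676, 0.737, 0.0, 0.0]
force: [1.1, -0.1, -1.3]
finger_gap: 0.378
gripper_force: 20.0
```

>>> step_arm(
  moves="1 .0448 .0029 0 0 0 0;1 .0448 .0029 0 0 0 0;1 0 0 0 0 0 0;1 0 0 0 0 0 0;1 0 0 .03 0 0 0;1 0 0 .04 0 0 0;1 0 0 .03 0 0 0;1 0 0 0 0 0 0;1 0 0 0 0 0 0",
)

```text
t: 20.0
ee_pos: [0.469, 0.3533, 0.0788]
orientation: [0.676, 0.737, -0.001, -0.0]
force: [0.1, -0.4, -0.9]
finger_gap: 0.38
gripper_force: 20.0
```

```bash
python3 chk.py c3 .4705 .3545 .028 .075
```

```text
shaker side (array([0.4703, 0.3537]), 415)
[0.4702 0.3544 0.0803] [ 0.5972  0.1156 -0.7969]
```

View pics/c3.png

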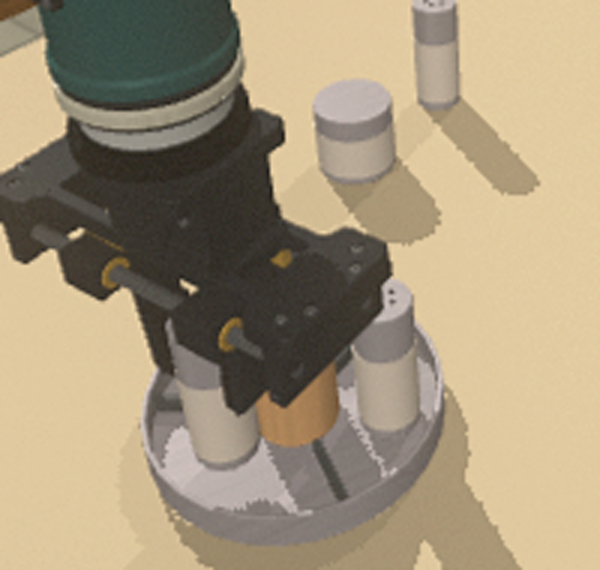

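The second shaker hangs at (218,420) over the left bay, 0.8 mm off. I'll lower it.

>>> step_arm(
  moves="1 .001 0 .012 0 0 0;1 0 0 .008 0 0 0;1 0 0 .004 0 0 0;1 0 0 .0015 0 0 0;1 0 0 0 0 0 0;1 0 0 .001 0 0 0;1 0 0 0 0 0 0",
)

```text
t: 20.75
ee_pos: [0.4693, 0.356, 0.0529]
orientation: [0.676, 0.737, 0.0, 0.0]
force: [-1.1, -0.2, 2.5]
finger_gap: 0.379
gripper_force: 20.0
```

>>> step_arm(
  moves="1 0 0 .0005 0 0 0;1 0 0 0 0 0 0;1 0 0 0 0 0 0",
)

```text
t: 21.05
ee_pos: [0.4694, 0.3561, 0.0529]
orientation: [0.676, 0.737, 0.0, 0.0]
force: [-2.4, -0.5, 5.4]
finger_gap: 0.382
gripper_force: 20.0
```

>>> step_arm(
  moves="0.6 0 0 0 0 0 0;0 0 0 0 0 0 0;-1 0 0 0 0 0 0;-1 0 0 0 0 0 0;-1 0 0 0 0 0 0;-1 0 0 -.02 0 0 0;-1 0 0 -.03 0 0 0;-1 0 0 -.035 0 0 0;-1 0 0 -.035 0 0 0;-1 0 0 0 0 0 0",
)

```text
t: 22.05
ee_pos: [0.4724, 0.358, 0.1781]
orientation: [0.676, 0.737, 0.005, 0.001]
force: [0.8, -0.1, 1.5]
finger_gap: 1.0
gripper_force: 0.0
```

>>> step_arm(
  moves="-1 -.0442 .0144 0 0 0 0;-1 -.0442 .0144 0 0 0 0;-1 -.0442 .0144 0 0 0 0;-1 -.0442 .0144 0 0 0 0;-1 -.0442 .0144 0 0 0 0;-1 -.0442 .0144 0 0 0 0;-1 -.0442 .0144 0 0 0 0;-1 -.0442 .0144 0 0 0 0;-1 0 0 0 0 0 -1;-1 0 0 0 0 0 -1",
)

```text
t: 23.05
ee_pos: [0.6145, 0.0115, 0.1703]
orientation: [0.609, 0.793, -0.001, -0.001]
force: [0.1, -0.2, -0.4]
finger_gap: 0.998
gripper_force: 0.0
```

>>> step_arm(
  moves="-1 0 0 0 0 0 -1;-1 0 0 0 0 0 -1;-1 0 0 0 0 0 -1;-1 0 0 0 0 0 -1;-1 0 0 0 0 0 -1;-1 0 0 0 0 0 -1;-1 0 0 0 0 0 -1;-1 0 0 0 0 0 -1;-1 0 0 0 0 0 -1;-1 0 0 0 0 0 -1",
)

```text
t: 24.05
ee_pos: [0.614, 0.0135, 0.1704]
orientation: [0.215, 0.977, -0.0, -0.001]
force: [-0.2, 0.3, 0.3]
finger_gap: 1.001
gripper_force: 0.0
```

>>> step_arm(
  moves="-1 0 0 0 0 0 0;-1 0 0 0 0 0 0",
)

```text
t: 24.25
ee_pos: [0.6142, 0.0135, 0.1709]
orientation: [0.218, 0.976, -0.0, -0.001]
force: [-0.1, -0.7, 0.0]
finger_gap: 0.998
gripper_force: 0.0
```

```bash
python3 chk.py c4 .4705 .3545 .02 .09; python3 -c "
from h import *
print(R.from_quat(observe()['orientation']).as_matrix()[:,0])"
```

```text
shaker side (array([0.4704, 0.3564]), 752)
[0.6143 0.0135 0.1711] [-0.0535  0.2346  0.1331]
[-0.90551249  0.4243186   0.00092254]
```

View pics/c4.png

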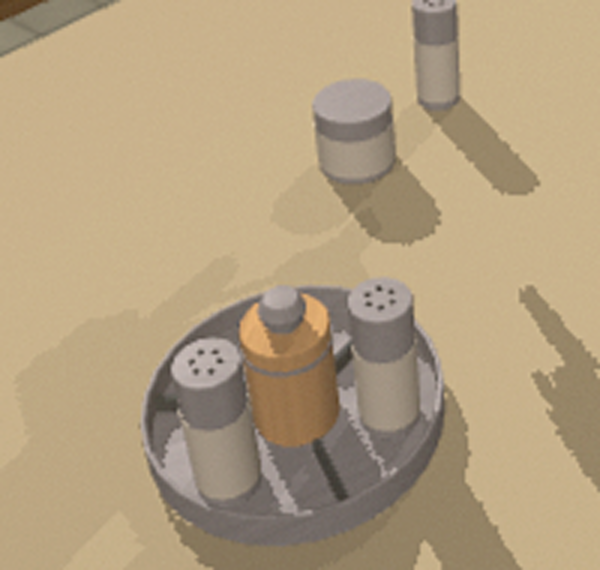

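The second shaker stands at (218,420), upright in its bay and 2 mm outward, which is fine. Now the third.

>>> step_arm(
  moves="-1 0 0 .04 0 0 0;-1 0 0 .04 0 0 0;-1 0 0 .025 0 0 0;-1 0 0 .017 0 0 0;-1 0 0 0 0 0 0;1 0 0 0 0 0 0;1 0 0 0 0 0 0;1 0 0 0 0 0 0;1 0 0 0 0 0 0;1 0 0 0 0 0 0",
)

```text
t: 25.3
ee_pos: [0.6151, 0.0135, 0.0507]
orientation: [0.217, 0.976, 0.0, 0.001]
force: [0.1, -0.1, 0.8]
finger_gap: 0.574
gripper_force: 0.0
```

>>> step_arm(
  moves="1 0 0 0 0 0 0;1 0 0 0 0 0 0;1 0 0 0 0 0 0;1 0 0 0 0 0 0",
)

```text
t: 25.7
ee_pos: [0.6146, 0.0134, 0.0499]
orientation: [0.216, 0.976, -0.0, 0.0]
force: [0.8, -1.1, 1.3]
finger_gap: 0.383
gripper_force: 20.0
```

>>> step_arm(
  moves="1 0 0 -.01 0 0 0;1 0 0 -.03 0 0 0;1 0 0 -.04 0 0 0;1 0 0 -.04 0 0 0;1 .0331 .0337 0 0 0 0;1 .0331 .0337 0 0 0 0;1 .0331 .0337 0 0 0 0;1 .0331 .0337 0 0 0 0;1 .0331 .0337 0 0 0 0;1 .0331 .0337 0 0 0 0",
)

```text
t: 26.7
ee_pos: [0.519, 0.2823, 0.1702]
orientation: [0.217, 0.976, 0.0, 0.0]
force: [1.3, 0.8, -2.6]
finger_gap: 0.38
gripper_force: 20.0
```

>>> step_arm(
  moves="1 0 0 0 0 0 0;1 0 0 0 0 0 0;1 0 0 .03 0 0 0;1 0 0 .03 0 0 0;1 0 0 .028 0 0 0;1 0 0 0 0 0 0;1 0 0 0 0 0 0;1 0 0 0 0 0 0",
)

```text
t: 27.5
ee_pos: [0.5218, 0.2806, 0.0837]
orientation: [0.217, 0.976, 0.001, 0.001]
force: [-0.0, -0.3, -0.8]
finger_gap: 0.379
gripper_force: 20.0
```

```bash
python3 chk.py c5 .5221 .2807 .028 .075
```

```text
shaker side (array([0.5228, 0.2813]), 147)
[0.5219 0.2809 0.0841] [ 1.0147  0.8985 -2.767 ]
```

View pics/c5.png

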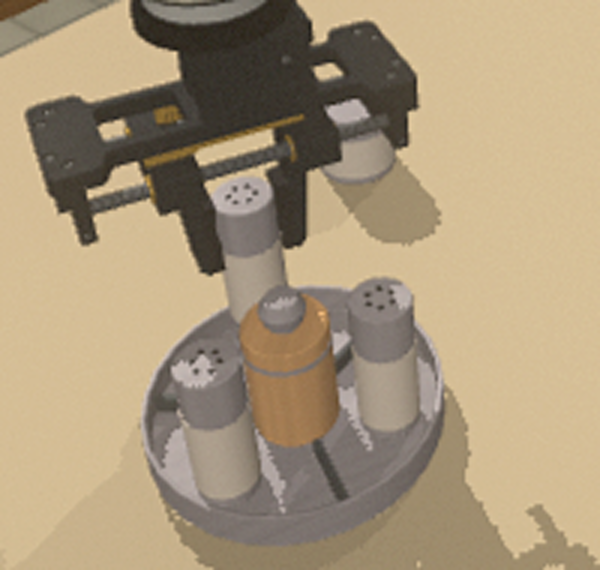

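The third shaker hangs behind the mill at (250,250), about 1 mm off. I'll correct and lower it.

>>> step_arm(
  moves="1 .0004 -.0008 .014 0 0 0;1 0 0 .009 0 0 0;1 0 0 .004 0 0 0;1 0 0 .0015 0 0 0;1 0 0 0 0 0 0;1 0 0 .001 0 0 0;1 0 0 0 0 0 0",
)

```text
t: 28.25
ee_pos: [0.5192, 0.2799, 0.0538]
orientation: [0.216, 0.976, -0.001, -0.0]
force: [-4.0, -3.5, 11.1]
finger_gap: 0.379
gripper_force: 20.0
```

>>> step_arm(
  moves="1 0 0 .0005 0 0 0;1 0 0 0 0 0 0;1 0 0 0 0 0 0",
)

```text
t: 28.55
ee_pos: [0.5193, 0.2799, 0.0538]
orientation: [0.216, 0.976, -0.001, -0.0]
force: [-4.6, -3.3, 12.9]
finger_gap: 0.376
gripper_force: 20.0
```

>>> step_arm(
  moves="1 0 0 -.001 0 0 0;1 0 0 0 0 0 0;0.6 0 0 0 0 0 0;0 0 0 0 0 0 0;-1 0 0 0 0 0 0;-1 0 0 0 0 0 0;-1 0 0 0 0 0 0;-1 0 0 -.02 0 0 0;-1 0 0 -.03 0 0 0;-1 0 0 -.035 0 0 0",
)

```text
t: 29.55
ee_pos: [0.5182, 0.2796, 0.137]
orientation: [0.216, 0.976, -0.001, -0.001]
force: [1.0, 0.2, -0.4]
finger_gap: 0.988
gripper_force: 0.0
```

>>> step_arm(
  moves="-1 0 0 -.04 0 0 0;-1 0 0 -.04 0 0 0;-1 0 -.04 0 0 0 0;-1 0 -.045 0 0 0 0;-1 0 -.045 0 0 0 0;-1 0 -.045 0 0 0 0;-1 0 -.045 0 0 0 0;-1 0 -.045 0 0 0 0;-1 0 0 0 0 0 0;-1 0 0 0 0 0 0",
)

```text
t: 30.55
ee_pos: [0.4074, 0.0394, 0.218]
orientation: [0.218, 0.976, 0.0, 0.001]
force: [0.4, -0.5, -0.9]
finger_gap: 0.999
gripper_force: 0.0
```

```bash
python3 chk.py c6 .5221 .2807 .035 .09; python3 - <<'E'
from h import *
np.set_printoptions(precision=4,suppress=True)
p,d=capture("top");W=world("top",d)
for b in blobs("top",d,.085,.1,15,400): print(b[0],b[4],np.median(W[...,2]) and b[4][:2]-[.4708,.303])
for b in blobs("top",d,.045,.062,200,800): print(b[0],b[4])
a=cv2.resize(p[180:270,170:260],None,fx=5,fy=5,interpolation=cv2.INTER_CUBIC)
c=cv2.imread("pics/c6.png");h=cv2.resize(cv2.convertScaleAbs(a,alpha=1.6),(400,400))
cv2.imwrite("pics/fin.png",np.hstack([cv2.resize(c,(400,400)),h]))
E
```

```text
shaker side (array([0.5206, 0.2807]), 266)
[0.4078 0.0401 0.218 ] [ 0.6113 -0.552   0.5351]
[212.6275 204.6013] [0.5152 0.2817 0.0924] [ 0.0444 -0.0213]
[182.2303 224.9276] [0.4653 0.3573 0.0927] [-0.0055  0.0543]
[203.6923 222.8462] [0.4708 0.3042 0.0913] [0.     0.0012]
[215.2053 239.947 ] [0.4278 0.273  0.0925] [-0.043 -0.03 ]
[342.     396.1053] [ 0.0527 -0.0334  0.0925] [-0.4181 -0.3364]
[281.2969 170.7059] [0.6068 0.1119 0.053 ]
[451.59   205.8894] [ 0.4989 -0.3102  0.0535]
[373.5239 219.5266] [ 0.4739 -0.1234  0.0533]
```

View pics/fin.png

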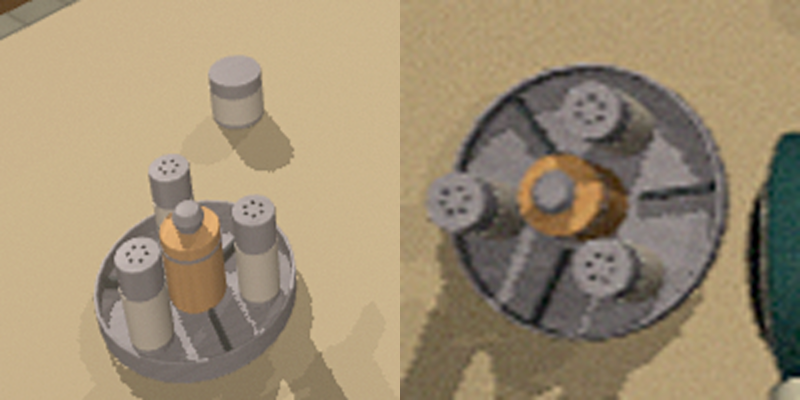

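All four stand upright, each within about 3 mm of its mark. In the combined picture the shakers are at (170,190), (147,300) and (255,250) around the mill at (195,260). The jars and bowl are unmoved and the gripper is clear.

```bash
python3 -c "
from plant import *
print(sign_off())"
```

```text
the job is handed in; nothing more can be done
None
```

The job is handed in: the pepper mill stands in the middle of the tray with one shaker in each bay, all upright, released and within about 3 mm of their marks, and the jars and bowl have not moved.

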